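# Start the tension knob bolt in its threaded boss

### The arm

A 6-joint arm with a two-finger parallel gripper is mounted at the origin on the work surface. World frame = base frame: x ahead of the robot, y to its left, z up, the work surface at z = 0. Lengths are in m, angles in rad, forces in N, time in s.
With the tool pointing down it reaches from about 0.3 to 0.875 m from the base axis. Payload 6.4 kg.
Tool frame: the origin (TCP) lies midway between the tips of the shut fingers; the grasp point (between the pads) lies 19 mm behind it (manip.hold_point_z is the distance from the TCP to the grasp point, in m); z points along the fingers, y is the line along which they close (so a half turn about z gives the same grasp; the last joint's range is limited). The gripper opens to 85 mm and grips with 20 to 120 N. Pads are 22 mm wide; open, the fingers measure 114 mm over their backs; the gripper's body (76 mm by 85 mm) begins 54 mm behind the grasp point. The pads swing forward as they close: fully open they stand 13 mm farther back than shut.
Start: joints at [0.977, 0.181, 1.607, -0, 1.354, -0.206], TCP at [0.217, 0.532, 0.231] pointing down, gripper open.
Joint ranges: [-2.99, 2.99], [-0.89, 2.07], [0.3, 2.58], [-1.14, 4.28], [0, 2.63], [-3.12, 3.12]. Speed limits (rad/s): [2.57, 2.57, 3.01, 3.14, 3.14, 3.14].

### API

Orientations are given as a unit quaternion [x, y, z, w].
In Python, from cell import observe, vision, ticket, manip gives the robot as it stands.
- The arm moves only by the shell command python3 -m handwheel 'ROWS' [FORCE]. ROWS is JSON, a list of rows, each a list of 5 numbers: the shift along the tool's x, y, z in units of 20 mm (1.0 is 20 mm), then the turn about the tool's z in units of 4 degrees (1.0 is 4 degrees), then the closure, from -1 (fully open) to 1 (shut). A call has 1 to 20 rows; each row shifts and turns the commanded pose from where the row before left it, along the tool's axes as they then stand; what a row does not reach is not made up. A row lasts 1/8 s, in which the tool goes at most 62.5 mm and 10.7 degrees, less where a joint would pass 70% of its speed; a pose out of reach is approached as far as the arm can. A call with a number of a shift or a turn outside -1 to 1 is refused whole. A call with a gripper value outside its range is refused whole. The fingers move at their own pace and stop on an object; FORCE is the grip in N (left out, the last holds). Time passes only in rows, so rows that do not move let the fingers close. It gives the time, the measured TCP pose, the force, the opening and the grip force at its end, in the units of the state.
- observe(): the state, without advancing time (a new reading comes with each control period).
- vision.camera(name): name is "side" or "top" or "wrist"; returns a dict with "frame" (480x640x3 uint8, blue, green, red), "depth" (480x640 float32, m along the optical axis (not along the pixel's ray), 0 where there is no reading), "camera_matrix" (3x3 intrinsics, pixels), "D" ([k1, k2, p1, p2, k3] as OpenCV has them; the pictures are not rectified), "origin" and "rotation" of the camera in the world. Camera axes: x right, y up, looking along -z (the intrinsics and any distortion apply to the point x, -y, -z); pixel columns grow to the right and rows downward; lengths in m; the calibration is good to about 2 mm. A picture is of the moment at which its call begins.
- ticket.job_done(): hands the job in; it is judged then, once.
The state is a dict: "t": time; "joint_pos": joint angles; "joint_velocities": joint speeds; "joint_efforts": joint torques, N m; "tcp_pos": TCP position; "orientation": TCP orientation; "wrist_force": force on the tool from outside, world axes, zero at the start; "ft_torque": the same for the moment, N m; "gripper_width": opening from 0.0 (shut) to 1.0 (fully open); "grip_force": force on a finger pad.
Only numpy, scipy, OpenCV 4.12 (cv2) and the standard library are available. Lean on these libraries where they do the work, as an engineer would, in place of code of your own. Each camera call takes 0.05 s, during which the arm holds its last target. There are 200 camera calls.

### The job

Slip the large spacer collar over the threaded boss of the conveyor's tension plate so that it lies flat on the plate, then set the knob bolt into the boss with its tooth resting on the rim. Turn the bolt backward (anticlockwise from above) until you feel it drop into the thread, then forward one full turn, and finish while still holding the knob upright with the bolt started: do not let go at the end. Leave the other things on the bench where they are.

Things in the scene. Friction and masses are not known exactly. Their poses are not given: they have to be found in the camera images.
- boss: Fixed tension plate: aluminium, 110 (x) x 100 (y) x 10 mm, on the bench; on its middle an upright hollow steel boss 38 mm across, its top 55 mm above the bench, with a right-hand thread inside (16.4 mm clear between the ridges for the shank). Origin: under the plate's centre, at bench height; z up; x points to a small dark index rib (6 mm high) on the plate near its edge.
- boss_top (a point): Centre of the boss's mouth, axes as boss. The mouth is a flat rim level with the boss top, with one window 60 degrees wide through which the tooth drops 8.5 to 10.5 mm into the thread. Right behind the window (anticlockwise from above) a stop 4 mm high bars the rim: the tooth cannot be turned past it, nor get in by turning forward.
- index_rib (a point): Top of the index rib, 48 mm from the boss axis. The window's place varies and is not given: with the bolt's pointer towards this rib the tooth lands on the flat rim, and 0.45 to 1.6 rad of anticlockwise turning brings it over the window. A bolt held in the fingers drops there only when lowered or lightly pressed (3 to 6 N).
- boss_thread (a point): Point on the boss axis 20 mm below its top. In the thread the bolt sinks 10 mm per clockwise turn, with about 2 mm of vertical play; lower the hand with the turn. Let go in the thread it stays where it is, leaning a little at most, so the knob can be regripped. The thread ends about 1.4 turns after the drop.
- collar: Large loose aluminium spacer collar: a plain ring 58 mm across, bore 44 mm, 20 mm high, lying flat on the bench; origin at the centre of its underside. It fits over the 38 mm boss and then lies on the plate, its underside 10 mm above the bench.
- bolt: The knob bolt, 78 mm long, about 0.13 kg, standing knob up in the wooden block. Origin: the tip of the shank, on the axis; z from the tip to the knob; x along the raised pointer on the knob's top, which shows where the tooth is. Shank 15 mm across, tip tapered (9 mm at the end, full at 7 mm). One round tooth, 5 mm thick, sticks out along x to 14 mm from the axis, 22 mm above the tip.
- bolt_knob (a point): Middle of the black round knob, on the axis, 64 mm above the tip; the knob is 42 mm across and reaches from 50 to 78 mm above the tip: grip it here. Tooth on the rim: the knob's underside is 30 mm above the boss; one turn in: about 11 mm.
- bolt_tooth (a point): Point on the bolt's axis level with the underside of the tooth, 19.5 mm above the tip. Its height over boss_top is 0 when the tooth rests on the rim, about -9.5 mm after the drop and about -19.5 to -21 mm one turn further.
- block: Fixed wooden holder 70 x 70 x 25 mm with a 17 mm hole, 18 mm deep, in which the bolt stands (tip 7 mm above the bench); origin at the centre of its underside.
- small_collar: bystander: a small loose aluminium ring, 40 mm across, 22 mm bore, 14 mm high (too small for the boss); origin at the centre of its underside
- mouse: bystander: black computer mouse, about 100 x 58 x 32 mm; origin at the centre of its underside
- screwdriver: bystander: screwdriver lying on the bench; origin near its middle
- spanner: bystander: steel spanner lying flat on the bench; origin near its middle
- sensor: bystander: grey square sensor, 34 mm wide, with a round steel nose, 56 mm high, standing upright; origin at the centre of its underside
- workpiece: bystander: white plastic puck, 40 mm across, 30 mm high; origin at the centre of its underside
Not all that is in view belongs to the job. What is shaped like the collar but pink or yellow is not meant. What is shaped like the bolt but blue or purple is not meant.

How it is judged:
On the way, in this order (a step that is already met when the one before it is completed fails the run):
1. the collar lies over the boss, flat on the plate, let go (horizontal distance between collar and boss below 0.006 m and z of collar in the frame of boss between 0.007 and 0.0125 m and angle between collar's own z axis and vertical below 0.08 rad and contact force between the fingers and collar below 0.2 N), for 0.2 s.
2. the bolt stands upright in the boss with its tooth on the rim (z of bolt_tooth in the frame of boss_top between -0.003 and 0.0025 m and horizontal distance between bolt_tooth and boss_top below 0.004 m and angle between bolt's own z axis and vertical below 0.15 rad), for 0.2 s.
3. turned backward, the bolt has dropped into the thread (z of bolt_tooth in the frame of boss_top between -0.012 and -0.006 m and horizontal distance between bolt_tooth and boss_top below 0.004 m and angle between bolt's own z axis and vertical below 0.15 rad), for 0.2 s.
4. turned forward one turn, the bolt has sunk by about one thread lead (z of bolt_tooth in the frame of boss_top between -0.0235 and -0.016 m and horizontal distance between bolt_tooth and boss_top below 0.004 m and angle between bolt's own z axis and vertical below 0.15 rad), for 0.2 s.
At the end, for the whole second after the job is handed in: The fingers grip the bolt (over 3 N), at rest, within 8 degrees of upright and 4 mm of the boss axis, tooth 16 to 23.5 mm below the boss top (one turn in, give or take a quarter turn and the play); the collar lies flat on the plate, let go, within 6 mm of the boss axis (all of step 1 and all of step 4 and contact force between the fingers and bolt above 3 N and linear speed of each of bolt, collar below 0.02 m/s and angular speed of bolt below 0.3 rad/s); the arm keeps its last pose, push and grip.
It fails at once if a bystander is pushed more than 30 mm from its place (distance of any of small_collar, mouse, screwdriver, spanner, sensor, workpiece from where it was at the start of the episode above 0.03 m).
It also fails if it takes over 72 s, if anything falls off the work surface, if the arm or the gripper's body presses on something with over 40 N, if the wrist force passes 120 N, or if a joint passes its speed limit or range.

## Working session

There is one attempt and no reset: what is moved stays moved. The work goes in short steps, Python scripts to look and compute and a shell command to move; the robot and the scene stay as the last step left them, time stands still between calls to the robot, and variables do not carry over. Pictures are saved under pics/ and viewed, at most 10 in all, crops included, and the job is handed in when it is done.

```bash
ls; mkdir -p pics
python3 - <<'E'
from cell import observe, vision, ticket, manip
import cv2
s=observe(); print(s, manip.hold_point_z)
for n in ("top","side"):
    c=vision.camera(n); cv2.imwrite(f"pics/{n}0.png",c["frame"]); print(n,c["camera_matrix"],c["D"],c["origin"],c["rotation"])
E
```

```text
pics
{'t': 0.0, 'joint_pos': array([ 9.76677662e-01,  1.81501060e-01,  1.60803103e+00,  1.34346282e-05,
        1.35380002e+00, -2.06316306e-01]), 'joint_velocities': array([ 0.00013246,  0.0012646 ,  0.00071152,  0.00035362,  0.00087761,
       -0.00147325]), 'joint_efforts': array([ 5.17510380e-04, -4.44866252e+01, -3.51333225e+01, -3.96627756e-04,
        9.10807023e-03,  6.98027534e-06]), 'tcp_pos': array([0.21710726, 0.53183238, 0.23039551]), 'orientation': array([ 1.92689775e-01,  9.81259341e-01, -7.98441311e-04, -3.44901553e-04]), 'wrist_force': array([-1.30784677, -0.46848628,  0.94830762]), 'ft_torque': array([-0.02114254,  0.00551292,  0.02207076]), 'grip_force': 0.0, 'gripper_width': 1.0003222299688141} 0.0187
top [[475.19473182   0.         325.42634419]
 [  0.         475.19473182 238.09871675]
 [  0.           0.           1.        ]] [0.03418743 0.         0.         0.         0.        ] [0.39093078 0.04157124 0.99930026] [-0.05253634  0.05439044  0.71320288 -0.69686675]
side [[530.54337327   0.         314.33787705]
 [  0.         530.54337327 241.40425265]
 [  0.           0.           1.        ]] [-0.01015466  0.          0.          0.          0.        ] [0.49745328 0.87535262 0.77249211] [-0.00446229  0.42958964  0.90300624 -0.00354461]
```

View pics/top0.png

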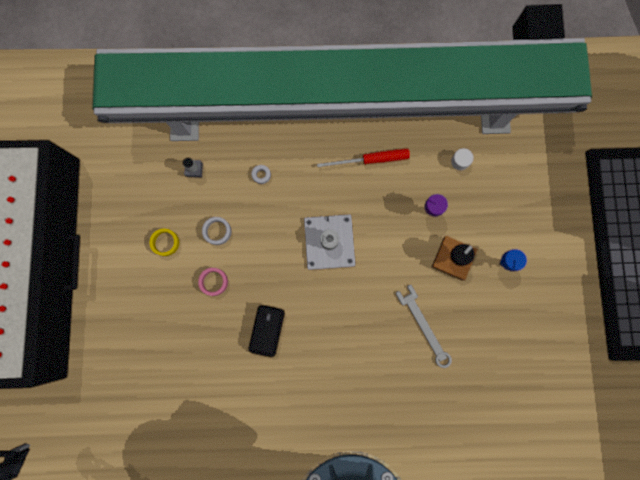

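View pics/side0.png

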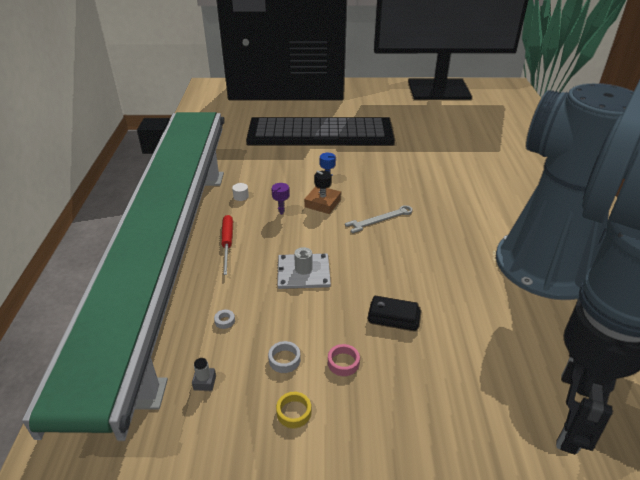

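Top view candidates for the collar: grey ring (216,230), pink (212,281), yellow (164,242), small ring (260,174). I take the large grey one. Candidates for the bolt: black knob in the block (462,254), purple (436,205), blue (514,260). I take the black one. The plate is at (330,242).

```bash
cat > h.py <<'E'
import numpy as np, cv2
from scipy.spatial.transform import Rotation as R
from cell import observe, vision, ticket, manip
def ray(c,px):
    p=cv2.undistortPoints(np.array(px,float).reshape(-1,1,2),c["camera_matrix"],np.array(c["D"])).reshape(-1,2)
    rot=np.array(c["rotation"]); rot=R.from_quat(rot) if rot.size==4 else R.from_matrix(rot)
    return rot.apply(np.c_[p[:,0],-p[:,1],-np.ones(len(p))])
def onplane(c,px,z):
    d=ray(c,px); o=np.array(c["origin"]); return o+d*((z-o[2])/d[:,2])[:,None]
def project(c,P):
    rot=np.array(c["rotation"]); rot=R.from_quat(rot) if rot.size==4 else R.from_matrix(rot)
    q=rot.inv().apply(np.atleast_2d(P)-np.array(c["origin"])); q=q*[1,-1,-1]
    return cv2.projectPoints(q,np.zeros(3),np.zeros(3),c["camera_matrix"],np.array(c["D"]))[0].reshape(-1,2)
def tool(s=None):
    s=s or observe(); return np.array(s["tcp_pos"]),R.from_quat(s["orientation"])
def go(target,yaw_to=None):
    """shift in row units along tool axes to a world target, and yaw of tool y axis"""
    p,r=tool(); d=r.inv().apply(np.array(target)-p)/0.02
    y=r.apply([0,1,0]); print("units xyz",d.round(2),"tool-y angle deg",np.degrees(np.arctan2(y[1],y[0])).round(1),"tcp",p.round(4))
def blobs(mask,amin=30):
    n,l,st,ce=cv2.connectedComponentsWithStats(mask.astype(np.uint8)); 
    return [(ce[i].round(1),st[i].tolist()) for i in range(1,n) if st[i,4]>amin]
E
python3 - <<'E'
from h import *
c=vision.camera("top"); f=c["frame"]; hsv=cv2.cvtColor(f,cv2.COLOR_BGR2HSV)
print("plate corners approx",onplane(c,[[305,217],[351,215],[355,267],[307,270]],.01).round(3).tolist())
g=((hsv[...,1]<45)&(hsv[...,2]>100))
for box in ((190,205,245,255),(300,205,360,275)):
    x0,y0,x1,y1=box; m=np.zeros_like(g); m[y0:y1,x0:x1]=g[y0:y1,x0:x1]
    for ce,st in blobs(m): print(box,ce,st)
m=np.zeros_like(g); m[205:255,190:245]=g[205:255,190:245]
k=max(cv2.findContours(m.astype(np.uint8),0,1)[0],key=cv2.contourArea); e=cv2.minEnclosingCircle(k); print("collar",e,onplane(c,[e[0]],.02))
for n,px,z in(("bosstop",[330,241],.055),("rib",[327,219],.016),("bolt knob top",[461,254],.085),("block",[454,258],.025)): print(n,onplane(c,[px],z).round(3))
d=c["depth"]; print(d[241,335],d[254,458],d[258,440],d[150,150])
cv2.imwrite("pics/crops.png",np.hstack([cv2.resize(f[200:300,140:260],(400,333)),cv2.resize(f[200:300,410:530],(400,333))]))
s=vision.camera("side"); 
for P in onplane(c,[e[0]],.02),onplane(c,[[461,254]],.085),onplane(c,[[330,241]],.055): print(project(s,P))
E
```

```text
plate corners approx [[0.588, 0.079, 0.01], [0.59, -0.018, 0.01], [0.479, -0.023, 0.01], [0.475, 0.077, 0.01]]
(190, 205, 245, 255) [216.  230.5] [202, 217, 29, 28, 369]
(300, 205, 360, 275) [329.1 241.7] [304, 214, 51, 56, 2360]
collar ((216.09901428222656, 230.5123748779297), 14.617666244506836) [[0.56152994 0.2648272  0.02      ]]
bosstop [[0.529 0.028 0.055]]
rib [[0.581 0.033 0.016]]
bolt knob top [[ 0.493 -0.224  0.085]]
block [[ 0.492 -0.226  0.025]]
0.9505496 0.9201097 0.9806543 1.0386802
[[284.13763879 352.31783321]]
[[322.13549041 175.47973604]]
[[305.21026225 252.03938933]]
```

View pics/crops.png

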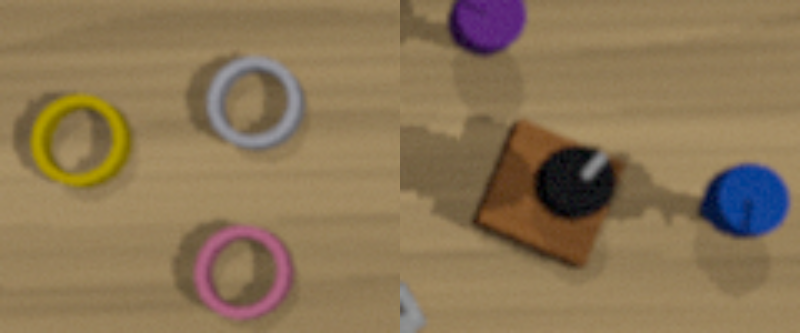

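The crop confirms it: a grey ring at crop (253,102) between yellow and pink, and a black knob with a white pointer up-right at crop (575,180)→(605,155), i.e. pointer at about −50° world. I'm going above the collar.

Run:
```python
from h import *
go([.5615,.265,.15])
```

```text
units xyz [-20.98  -5.85   4.04] tool-y angle deg 67.8 tcp [0.2173 0.532  0.2307]
```

```bash
python3 -m handwheel '[[-1,-0.28,0.2,0,-1],[-1,-0.28,0.2,0,-1],[-1,-0.28,0.2,0,-1],[-1,-0.28,0.2,0,-1],[-1,-0.28,0.2,0,-1],[-1,-0.28,0.2,0,-1],[-1,-0.28,0.2,0,-1],[-1,-0.28,0.2,0,-1],[-1,-0.28,0.2,0,-1],[-1,-0.28,0.2,0,-1],[-1,-0.28,0.2,0,-1],[-1,-0.28,0.2,0,-1],[-1,-0.28,0.2,0,-1],[-1,-0.28,0.2,0,-1],[-1,-0.28,0.2,0,-1],[-1,-0.28,0.2,0,-1],[-1,-0.28,0.2,0,-1],[-1,-0.28,0.2,0,-1],[-1,-0.28,0.2,0,-1],[-1,-0.28,0.2,0,-1]]'
python3 -m handwheel '[[-1,-0.25,0,0,-1],[0,0,0,-1,-1],[0,0,0,-1,-1],[0,0,0,-1,-1],[0,0,0,-1,-1],[0,0,0,-1,-1],[0,0,0,-0.5,-1],[0,0,0,0,-1]]'
python3 - <<'E'
from h import *
c=vision.camera("wrist"); f=c["frame"]; cv2.imwrite("pics/w1.png",f); print(c["camera_matrix"],c["origin"],c["rotation"]); print(observe()["joint_pos"])
go([.5615,.265,.15]); print(project(c,[.5615,.265,.02]))
E
```

```text
t: 2.7
tcp_pos: [0.5465, 0.2765, 0.151]
orientation: [0.193, 0.981, 0.0, 0.0]
wrist_force: [-0.8, 0.8, -0.3]
gripper_width: 0.998
grip_force: 0.0
t: 3.7
tcp_pos: [0.5623, 0.265, 0.1514]
orientation: [0.002, 1.0, 0.0, 0.0]
wrist_force: [0.0, 0.3, -0.0]
gripper_width: 0.998
grip_force: 0.0
[[420.10169695   0.         323.47579428]
 [  0.         420.10169695 236.29162797]
 [  0.           0.           1.        ]] [0.47835851 0.2647768  0.29463841] [-0.11601852 -0.11562534  0.69614137  0.69896901]
[ 2.49912606e-01  3.59940958e-01  1.55318121e+00  3.13862009e-05
  1.22832441e+00 -1.31613760e+00]
units xyz [ 0.04 -0.01  0.07] tool-y angle deg 89.7 tcp [0.5622 0.2651 0.1514]
[[324.25147447 221.53118156]]
```

View pics/w1.png

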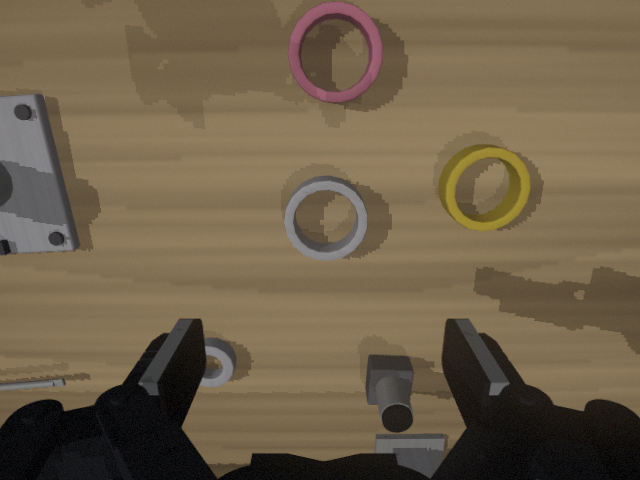

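Wrist view: the grey collar's top ring centres at (326,219), against a predicted (324,221.5), so it is about 2 mm off. Finger path clear of yellow (485,187) and pink (336,50). I'm descending and gripping.

```bash
python3 -m handwheel '[[0.1,0.05,0.8,0,-1],[0,0,0.9,0,-1],[0,0,0.9,0,-1],[0,0,0.9,0,-1],[0,0,0.9,0,-1],[0,0,0.9,0,-1],[0,0,0.9,0,-1],[0,0,0.8,0,-1],[0,0,0.5,0,-1],[0,0,0,0,-1],[0,0,0,0,1],[0,0,0,0,1],[0,0,0,0,1],[0,0,0,0,1],[0,0,0,0,1],[0,0,0,0,1],[0,0,0,0,1],[0,0,0,0,1]]' 40
```

```text
t: 6.0
tcp_pos: [0.561, 0.2666, 0.0027]
orientation: [0.002, 1.0, 0.0, 0.001]
wrist_force: [-0.7, 0.5, 5.4]
gripper_width: 0.651
grip_force: 43.1
```

```bash
python3 -m handwheel '[[0,0,-0.9,0,1],[0,0,-1,0,1],[0,0,-1,0,1],[0,0,-1,0,1],[0,0,-1,0,1],[0.1,-0.9,-1,0,1],[0.1,-1,-1,0,1],[0.1,-1,0,0,1],[0.1,-1,0,0,1],[0.1,-1,0,0,1],[0.1,-1,0,0,1],[0.15,-1,0,0,1],[0.2,-1,0,0,1],[0.2,-1,0,0,1],[0.2,-1,0,0,1],[0.1,-1,0,0,1],[0.1,-1,0,0,1],[0,0,0,0,1],[0,0,0,0,1]]'
python3 - <<'E'
from h import *
c=vision.camera("wrist"); f=c["frame"]; cv2.imwrite("pics/w2.png",f)
print(project(c,[[.529,.028,.055],[.532,.029,.055],[.581,.033,.016]])); go([.53,.028,.14])
E
```

```text
t: 8.38
tcp_pos: [0.528, 0.0283, 0.1393]
orientation: [0.002, 1.0, 0.0, 0.0]
wrist_force: [-0.9, 0.9, -1.0]
gripper_width: 0.655
grip_force: 43.0
[[323.86070397 248.15986424]
 [325.60196672 252.9974117 ]
 [331.13033056 297.8034966 ]]
units xyz [-0.1  -0.03 -0.04] tool-y angle deg 89.8 tcp [0.528  0.0286 0.1393]
```

View pics/w2.png

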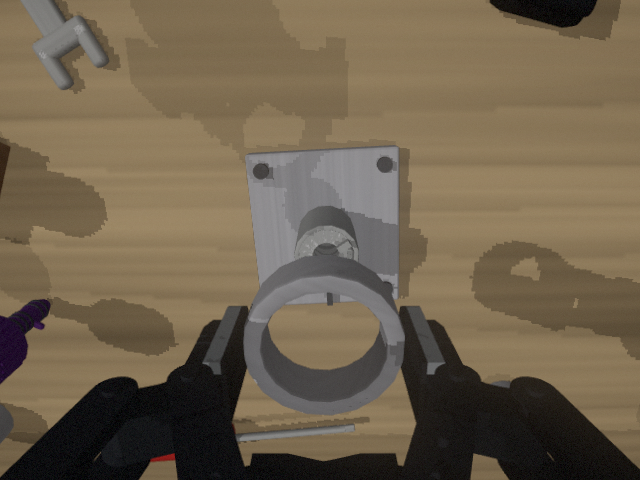

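Wrist view: boss mouth at about (326,253), which fits (0.532,0.029). The rib is at (331,299). The held collar spans 246–403 px at the image bottom. I'm checking the numbers for both.

Run:
```python
from h import *
c=vision.camera("wrist"); f=c["frame"]; p,_=tool()
zt=p[2]-.0027+.02
for r in(.029,.022):
    P=p+np.array([[-r,0,0],[r,0,0],[0,-r,0],[0,r,0]]); P[:,2]=zt; print(r,project(c,P).round(1).tolist())
b=np.array([.532,.029,.055]); r=.019
print("boss",project(c,b+np.array([[-r,0,0],[0,-r,0],[0,r,0]])).round(1).tolist())
cv2.imwrite("pics/w3.png",cv2.resize(f[200:430,230:420],None,fx=2.6,fy=2.6,interpolation=cv2.INTER_CUBIC))
```

```text
0.029 [[325.5, 270.9], [325.8, 413.8], [242.7, 347.3], [408.6, 346.8]]
0.022 [[325.5, 290.3], [325.7, 398.5], [262.7, 347.3], [388.6, 346.9]]
boss [[325.0, 221.6], [292.4, 253.1], [357.8, 252.9]]
```

View pics/w3.png

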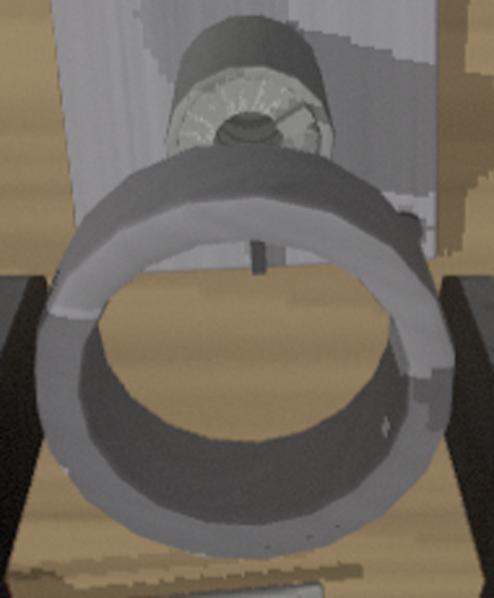

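```bash
python3 -m handwheel '[[-0.22,0.03,0.6,0,1],[0,0,0.8,0,1],[0,0,0.8,0,1],[0,0,0.8,0,1],[0,0,0.6,0,1],[0,0,0.2,0,1],[0,0,0.2,0,1],[0,0,0.2,0,1],[0,0,0.2,0,1],[0,0,0.2,0,1],[0,0,0,0,1]]'
```

```text
t: 9.85
tcp_pos: [0.5322, 0.0289, 0.047]
orientation: [0.002, 1.0, 0.0, -0.0]
wrist_force: [0.2, -0.9, -1.2]
gripper_width: 0.655
grip_force: 43.0
```

```bash
python3 -m handwheel '[[0,0,0.4,0,1],[0,0,0.4,0,1],[0,0,0.4,0,1],[0,0,0.3,0,1],[0,0,0.15,0,1],[0,0,0,0,1]]'
```

```text
t: 10.6
tcp_pos: [0.5323, 0.0289, 0.014]
orientation: [0.002, 1.0, 0.0, -0.0]
wrist_force: [-0.3, -0.4, -0.8]
gripper_width: 0.655
grip_force: 43.0
```

```bash
python3 -m handwheel '[[0,0,0.05,0,1],[0,0,0.05,0,1],[0,0,0,0,1]]'
python3 -m handwheel '[[0,0,0,0,0],[0,0,0,0,-0.3],[0,0,0,0,-0.6],[0,0,0,0,-1],[0,0,0,0,-1],[0,0,0,0,-1]]'
```

```text
t: 10.98
tcp_pos: [0.5328, 0.0288, 0.0127]
orientation: [0.002, 1.0, -0.0, 0.0]
wrist_force: [-1.8, -0.2, 1.7]
gripper_width: 0.655
grip_force: 43.3
t: 11.72
tcp_pos: [0.5324, 0.0289, 0.0122]
orientation: [0.002, 1.0, 0.0, -0.0]
wrist_force: [0.3, 0.3, 0.7]
gripper_width: 0.996
grip_force: 0.0
```

```bash
python3 -m handwheel '[[0,0,-0.5,0,-1],[0,0,-1,0,-1],[0,0,-1,0,-1],[0,0,-1,0,-1],[0,0,-1,0,-1],[0,0,-1,0,-1],[0,-0.65,-1,0,-1],[0,-1,-0.9,0,-1],[0.2,-1,0,0,-1],[0.2,-1,0,0,-1],[0.2,-1,0,0,-1],[0.2,-1,0,0,-1],[0.2,-1,0,0,-1],[0.2,-1,0,0,-1],[0.2,-1,0,0,-1],[0.2,-1,0,0,-1],[0.2,-1,0,0,-1],[0.2,-1,0,0,-1],[0.17,-1,0,0,-1]]'
python3 -m handwheel '[[0,0,0,1,-1],[0,0,0,1,-1],[0,0,0,1,-1],[0,0,0,1,-1],[0,0,0,1,-1],[0,0,0,1,-1],[0,0,0,1,-1],[0,0,0,1,-1],[0,0,0,1,-1],[0,0,0,1,-1],[0,0,0,1,-1],[0,0,0,1,-1],[0,0,0,1,-1],[0,0,0,1,-1],[0,0,0,1,-1],[0,0,0,1,-1],[0,0,0,0,-1]]'
python3 - <<'E'
from h import *
c=vision.camera("wrist"); w=c["frame"]; t=vision.camera("top"); f=t["frame"]
cv2.imwrite("pics/w4.png",np.hstack([cv2.resize(f[195:285,280:380],(450,405)),cv2.resize(w[40:440,160:500],(344,405))]))
print(project(c,[[.493,-.224,.085]]),project(t,[[.533,.029,.055],[.533,.029,.03]])); go([.493,-.224,.15])
E
```

```text
t: 14.1
tcp_pos: [0.4879, -0.2252, 0.1605]
orientation: [0.002, 1.0, -0.0, 0.0]
wrist_force: [0.5, -0.5, 1.1]
gripper_width: 0.998
grip_force: 0.0
t: 16.23
tcp_pos: [0.488, -0.2245, 0.1602]
orientation: [0.531, 0.847, 0.0, -0.0]
wrist_force: [-0.5, -0.5, -0.3]
gripper_width: 0.999
grip_force: 0.0
[[333.37524568 253.54192493]] [[329.62998719 238.94994176]
 [329.51342602 240.75716189]]
units xyz [-0.09  0.23  0.51] tool-y angle deg 25.9 tcp [ 0.4881 -0.2243  0.1603]
```

View pics/w4.png

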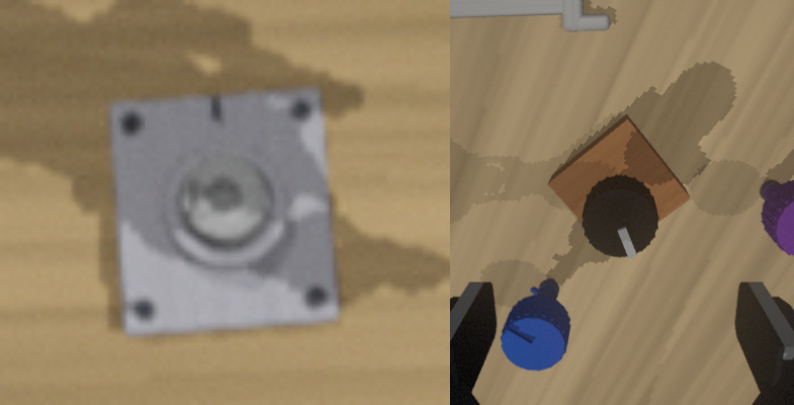

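Left crop: the collar lies around the boss on the plate, lower edge at (230,245) crop. Right crop: black knob at about (620,217), pointer down to (632,257). I'm measuring the knob and pointer.

Run:
```python
from h import *
def ang(v): return np.degrees(np.arctan2(v[1],v[0])).round(1)
for n,(x0,y0,x1,y1) in(("wrist",(270,190,385,310)),("top",(440,235,485,270))):
    c=vision.camera(n); hsv=cv2.cvtColor(c["frame"],cv2.COLOR_BGR2HSV)[y0:y1,x0:x1]
    dark=(hsv[...,2]<55)&(hsv[...,1]<110); wh=(hsv[...,1]<40)&(hsv[...,2]>110)
    l=max(cv2.findContours(dark.astype(np.uint8),0,1)[0],key=cv2.contourArea); e=cv2.minEnclosingCircle(l); bb=cv2.boundingRect(l)
    print(n,"dark",np.add(e[0],(x0,y0)),e[1],np.add(bb,(x0,y0,0,0)))
    B=blobs(wh,8); print([(b[0]+[x0,y0],b[1]) for b in B])
    ys,xs=np.nonzero(wh); px=np.c_[xs+x0,ys+y0].astype(float)
    P=onplane(c,px,.085)[:,:2]; m=P.mean(0); u=np.linalg.svd(P-m)[2][0]; pr=(P-m)@u
    print("stripe mid",m.round(4),"axis deg",ang(u),ang(-u),"len",np.ptp(pr).round(4),"knob",onplane(c,[np.add(e[0],(x0,y0))],.078).round(4))
# top camera: rib and boss
c=vision.camera("top"); hsv=cv2.cvtColor(c["frame"],cv2.COLOR_BGR2HSV)
m=hsv[210:280,298:362,2]<70; 
for b in blobs(m,2): print("dark on plate",b[0]+[298,210],b[1][4],onplane(c,[b[0]+[298,210]],.014).round(4))
```

```text
wrist dark [327.17020035 254.60822296] 38.506107330322266 [291 222  75  71]
[(array([334.6, 280.2]), [56, 76, 18, 29, 248])]
stripe mid [ 0.5009 -0.2381] axis deg -43.2 136.8 len 0.0181 knob [[ 0.4914 -0.2283  0.078 ]]
top dark [471.03061295 251.29591751] 20.827051162719727 [451 235  34  35]
[(array([468.2, 249. ]), [25, 11, 7, 7, 27])]
stripe mid [ 0.5027 -0.238 ] axis deg 135.5 -44.5 len 0.0168 knob [[ 0.4989 -0.2453  0.078 ]]
dark on plate [346.7 218.7] 3 [[ 0.5815 -0.0086  0.014 ]]
dark on plate [308.7 222. ] 7 [[0.5763 0.0717 0.014 ]]
dark on plate [349.7 259.7] 3 [[ 0.4945 -0.0123  0.014 ]]
```

```bash
python3 -m handwheel '[[-0.28,0.11,0.5,0,-1],[0,0,0.9,0,-1],[0,0,0.9,0,-1],[0,0,0.9,0,-1],[0,0,0.9,0,-1],[0,0,0.8,0,-1],[0,0,0.5,0,-1],[0,0,0,0,-1],[0,0,0,0,1],[0,0,0,0,1],[0,0,0,0,1],[0,0,0,0,1],[0,0,0,0,1],[0,0,0,0,1],[0,0,0,0,1],[0,0,0,0,1],[0,0,0,0,1]]' 60
python3 -c "
from h import *
go([.4925,-.2285,.052])"
```

```text
t: 18.6
tcp_pos: [0.493, -0.2285, 0.0532]
orientation: [0.532, 0.847, -0.0, 0.001]
wrist_force: [-0.4, -0.1, 6.7]
gripper_width: 0.478
grip_force: 60.0
units xyz [ 0.01 -0.02  0.06] tool-y angle deg 25.8 tcp [ 0.493  -0.2285  0.0532]
```

```bash
python3 -m handwheel '[[0,0,-0.5,0,1],[0,0,-0.9,0,1],[0,0,-1,0,1],[0,0,-1,0,1],[0,0,-0.6,0,1],[0.9,0.62,0,0,1],[0.98,0.68,0,0,1],[0.98,0.68,0,0,1],[0.98,0.68,0,0,1],[0.98,0.68,0,0,1],[0.98,0.68,0,0,1],[0.98,0.68,0,0,1],[0.98,0.68,0,0,1],[0.98,0.68,0,0,1],[0.98,0.68,0,0,1],[0.98,0.68,0,0,1],[0,0,0,0,1]]'
python3 -m handwheel '[[0,0,0,-1,1],[0,0,0,-1,1],[0,0,0,-1,1],[0,0,0,-1,1],[0,0,0,-1,1],[0,0,0,-1,1],[0,0,0,-1,1],[0,0,0,-1,1],[0,0,0,-1,1],[0,0,0,-1,1],[0,0,0,-1,1],[0,0,0,-1,1],[0,0,0,0,1]]'
python3 - <<'E'
from h import *
go([.5335,.029,.1])
p,_=tool(); c=vision.camera("wrist"); cv2.imwrite("pics/w5.png",c["frame"][90:480,130:530])
c=vision.camera("side"); q=project(c,[p+[0,0,-.046],[.5335,.029,.055]]); print(q)
u,v=q[1].astype(int); cv2.imwrite("pics/s5.png",cv2.resize(c["frame"][v-70:v+50,u-60:u+60],(600,600),interpolation=cv2.INTER_CUBIC)); print(u-60,v-70)
E
```

```text
t: 20.72
tcp_pos: [0.532, 0.0317, 0.1315]
orientation: [0.53, 0.848, -0.0, -0.001]
wrist_force: [0.5, -0.1, -0.7]
gripper_width: 0.477
grip_force: 60.9
t: 22.35
tcp_pos: [0.5324, 0.0292, 0.1318]
orientation: [0.141, 0.99, -0.0, -0.001]
wrist_force: [-0.1, -0.2, -1.6]
gripper_width: 0.472
grip_force: 60.9
units xyz [-0.05  0.01  1.59] tool-y angle deg 73.7 tcp [0.5324 0.0292 0.1318]
[[303.20153591 240.8381466 ]
 [302.96627062 252.23111784]]
242 182
```

View pics/s5.png

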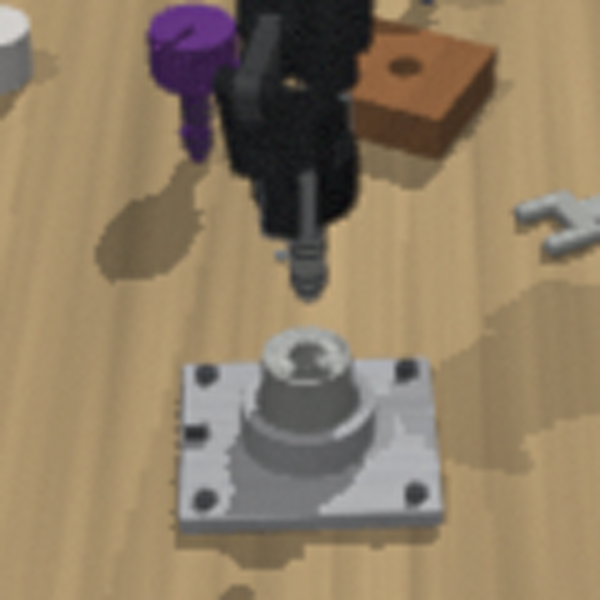

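View pics/w5.png

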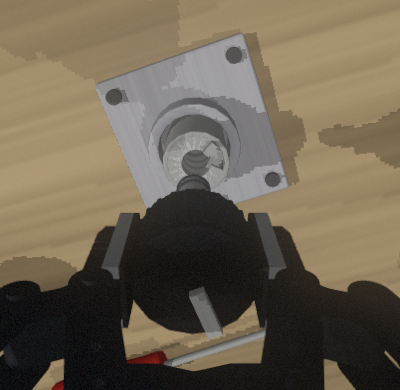

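Side: bolt tip at about (303.6,241), boss mouth centre at (303.2,253), so they are aligned in x. Wrist: mouth centre at about (326,253) full-frame, pointer directed to the rib. I'm checking the projection numerically.

Run:
```python
from h import *
c=vision.camera("wrist"); p,r=tool(); b=np.array([.5335,.029,.055])
a=np.linspace(0,2*np.pi,73); C=b+.019*np.c_[np.cos(a),np.sin(a),0*a]; q=project(c,C); print("rim pred x",q[:,0].min()-130,q[:,0].max()-130,"top",q[:,1].min()-90)
g=cv2.cvtColor(c["frame"],cv2.COLOR_BGR2GRAY)
m=(g[205:275,285:370]>150); 
for bl in blobs(m,60): print(bl)
tip=p+r.apply([0,0,.0])+[0,0,-.046]; print("tip pred",project(c,[tip,tip+[0,0,.007]])-[130,90])
s=vision.camera("side"); q=project(s,C); print("side rim pred",q.min(0),q.max(0))
```

```text
rim pred x 161.07826185308176 228.75581477993848 top 129.79155848234944
(array([63.6,  2. ]), [53, 0, 20, 6, 71])
(array([20.3, 45. ]), [0, 17, 54, 53, 927])
(array([57.6, 58.8]), [47, 50, 21, 20, 160])
(array([76.2, 66.2]), [64, 62, 21, 8, 121])
tip pred [[195.02417864 183.49249681]
 [195.07270661 189.47394205]]
side rim pred [293.88682532 246.43332696] [312.04937188 258.18493141]
```

```bash
python3 -m handwheel '[[-0.05,0.01,0.4,0,1],[0,0,0.6,0,1],[0,0,0.4,0,1],[0,0,0.2,0,1],[0,0,0.2,0,1],[0,0,0.2,0,1],[0,0,0,0,1]]'
```

```text
t: 23.42
tcp_pos: [0.534, 0.0293, 0.0921]
orientation: [0.141, 0.99, 0.0, -0.0]
wrist_force: [0.6, 0.5, -1.9]
gripper_width: 0.475
grip_force: 60.9
```

```bash
python3 -m handwheel '[[0,0,0.2,0,1],[0,0,0.2,0,1],[0,0,0.06,0,1],[0,0,0.03,0,1],[0,0,0,0,1]]'
python3 -m handwheel '[[0,0,0.03,0,1],[0,0,0,0,1]]'
python3 -m handwheel '[[0,0,0.03,0,1],[0,0,0,0,1]]'
```

```text
t: 24.05
tcp_pos: [0.5341, 0.0293, 0.0825]
orientation: [0.141, 0.99, 0.0, 0.0]
wrist_force: [-0.1, 1.8, -0.8]
gripper_width: 0.477
grip_force: 60.9
t: 24.3
tcp_pos: [0.5342, 0.0292, 0.082]
orientation: [0.141, 0.99, 0.0, 0.0]
wrist_force: [0.2, 3.6, 0.1]
gripper_width: 0.477
grip_force: 61.0
t: 24.55
tcp_pos: [0.5343, 0.0292, 0.0816]
orientation: [0.141, 0.99, 0.0, 0.0]
wrist_force: [-1.4, 2.9, 3.5]
gripper_width: 0.477
grip_force: 61.3
```

```bash
python3 -m handwheel '[[0,0,0.03,0,1],[0,0,0,0,1],[0,0,0,-1,1],[0,0,0,-1,1],[0,0,0,-1,1],[0,0,0,-1,1],[0,0,0,-1,1],[0,0,0,0,1]]'
python3 -m handwheel '[[0,0,0,-1,1],[0,0,0,-1,1],[0,0,0,0,1]]'
```

```text
t: 25.55
tcp_pos: [0.534, 0.0291, 0.0812]
orientation: [-0.033, 0.999, 0.0, -0.0]
wrist_force: [-3.5, 3.1, 6.5]
gripper_width: 0.478
grip_force: 61.7
t: 25.92
tcp_pos: [0.534, 0.0291, 0.0812]
orientation: [-0.103, 0.995, -0.0, -0.0]
wrist_force: [-3.3, 2.7, 6.4]
gripper_width: 0.476
grip_force: 61.7
```

```bash
python3 -m handwheel '[[0,0,-0.015,-1,1],[0,0,0,-1,1],[0,0,0,0,1]]' | grep -E "tcp|wrist"
python3 -m handwheel '[[0,0,0,-1,1],[0,0,0,-1,1],[0,0,0,0,1]]'| grep -E "tcp|wrist"
```

```text
tcp_pos: [0.534, 0.0291, 0.0813]
wrist_force: [-2.7, 3.3, 5.0]
tcp_pos: [0.5341, 0.029, 0.0813]
wrist_force: [-1.7, 3.2, 6.0]
```

```bash
python3 -m handwheel '[[0,0,0,-1,1],[0,0,0,-1,1],[0,0,0,0,1]]' | grep -E "tcp|wrist"
python3 -m handwheel '[[0,0,0,-1,1],[0,0,0,-1,1],[0,0,0,0,1]]'| grep -E "tcp|wrist"
```

```text
tcp_pos: [0.534, 0.029, 0.0813]
wrist_force: [-2.4, 2.9, 5.1]
tcp_pos: [0.5341, 0.029, 0.0812]
wrist_force: [-3.0, 1.5, 4.7]
```

```bash
python3 -m handwheel '[[0,0,0,-1,1],[0,0,0,-1,1],[0,0,0,0,1]]' | grep -E "tcp|wrist"
python3 -m handwheel '[[0,0,0,-1,1],[0,0,0,-1,1],[0,0,0,0,1]]'| grep -E "tcp|wrist|orient"
```

```text
tcp_pos: [0.534, 0.0289, 0.0807]
wrist_force: [-1.5, 1.1, 0.7]
tcp_pos: [0.5338, 0.029, 0.0805]
orientation: [-0.497, 0.868, 0.0, -0.0]
wrist_force: [-0.0, 1.4, -2.7]
```

```bash
python3 -m handwheel '[[0,0,0.05,0,1],[0,0,0.05,0,1],[0,0,0,0,1]]' | grep -E "tcp|wrist"
```

```text
tcp_pos: [0.534, 0.0291, 0.0788]
wrist_force: [-0.2, 0.6, -1.9]
```

```bash
python3 -m handwheel '[[0,0,0.08,0,1],[0,0,0.08,0,1],[0,0,0.08,0,1],[0,0,0,0,1]]' | grep -E "tcp|wrist"
python3 -m handwheel '[[0,0,0.05,0,1],[0,0,0,0,1]]' | grep -E "tcp|wrist"
```

```text
tcp_pos: [0.5341, 0.0291, 0.074]
wrist_force: [0.0, 0.6, -1.4]
tcp_pos: [0.5341, 0.0291, 0.0731]
wrist_force: [0.1, 0.5, -2.3]
```

```bash
python3 -m handwheel '[[0,0,0.03,0,1],[0,0,0,0,1]]' | grep -E "tcp|wrist"
python3 -m handwheel '[[0,0,0.02,0,1],[0,0,0,0,1]]' | grep -E "tcp|wrist"; python3 -c "
from h import *
print(observe()['joint_pos'][5],observe()['t'])"
```

```text
tcp_pos: [0.5341, 0.0291, 0.0726]
wrist_force: [-0.6, -0.3, -1.5]
tcp_pos: [0.5341, 0.0291, 0.0722]
wrist_force: [-0.6, 0.1, -1.3]
-2.781698279493029 29.8
```

```bash
python3 -m handwheel '[[0,0,0.0055,1,1],[0,0,0.0055,1,1],[0,0,0.0055,1,1],[0,0,0.0055,1,1],[0,0,0.0055,1,1],[0,0,0.0055,1,1],[0,0,0.0055,1,1],[0,0,0.0055,1,1],[0,0,0.0055,1,1],[0,0,0.0055,1,1],[0,0,0,0,1]]'
```

```text
t: 31.18
tcp_pos: [0.5341, 0.0292, 0.0711]
orientation: [-0.172, 0.985, 0.0, 0.0]
wrist_force: [0.3, 0.8, -2.1]
gripper_width: 0.473
grip_force: 60.9
```

```bash
python3 -m handwheel '[[0,0,0.0055,1,1],[0,0,0.0055,1,1],[0,0,0.0055,1,1],[0,0,0.0055,1,1],[0,0,0.0055,1,1],[0,0,0.0055,1,1],[0,0,0.0055,1,1],[0,0,0.0055,1,1],[0,0,0.0055,1,1],[0,0,0.0055,1,1],[0,0,0.0055,1,1],[0,0,0.0055,1,1],[0,0,0.0055,1,1],[0,0,0.0055,1,1],[0,0,0.0055,1,1],[0,0,0.0055,1,1],[0,0,0.0055,1,1],[0,0,0.0055,1,1]]'
```

```text
t: 33.42
tcp_pos: [0.5343, 0.0293, 0.0692]
orientation: [0.44, 0.898, 0.0, 0.0]
wrist_force: [-0.0, 2.0, -0.6]
gripper_width: 0.475
grip_force: 60.8
```

```bash
python3 -m handwheel '[[0,0,0.0055,1,1],[0,0,0.0055,1,1],[0,0,0.0055,1,1],[0,0,0.0055,1,1],[0,0,0.0055,1,1],[0,0,0.0055,1,1],[0,0,0.0055,1,1],[0,0,0.0055,1,1],[0,0,0.0055,1,1],[0,0,0.0055,1,1],[0,0,0.0055,1,1],[0,0,0.0055,1,1],[0,0,0.0055,1,1],[0,0,0.0055,1,1],[0,0,0.0055,1,1],[0,0,0.0055,1,1],[0,0,0.0055,1,1],[0,0,0.0055,1,1]]'
```

```text
t: 35.67
tcp_pos: [0.5344, 0.0292, 0.0673]
orientation: [0.884, 0.468, 0.0, 0.0]
wrist_force: [0.9, 1.5, -1.1]
gripper_width: 0.474
grip_force: 60.8
```

```bash
python3 -m handwheel '[[0,0,0.0055,1,1],[0,0,0.0055,1,1],[0,0,0.0055,1,1],[0,0,0.0055,1,1],[0,0,0.0055,1,1],[0,0,0.0055,1,1],[0,0,0.0055,1,1],[0,0,0.0055,1,1],[0,0,0.0055,1,1],[0,0,0.0055,1,1],[0,0,0.0055,1,1],[0,0,0.0055,1,1],[0,0,0.0055,1,1],[0,0,0.0055,1,1],[0,0,0.0055,1,1],[0,0,0.0055,1,1],[0,0,0.0055,1,1],[0,0,0.0055,1,1]]'
```

```text
t: 37.92
tcp_pos: [0.5342, 0.029, 0.0652]
orientation: [0.99, -0.141, 0.0, 0.0]
wrist_force: [-0.3, 0.6, -1.8]
gripper_width: 0.478
grip_force: 60.8
```

```bash
python3 -m handwheel '[[0,0,0.0055,1,1],[0,0,0.0055,1,1],[0,0,0.0055,1,1],[0,0,0.0055,1,1],[0,0,0.0055,1,1],[0,0,0.0055,1,1],[0,0,0.0055,1,1],[0,0,0.0055,1,1],[0,0,0.0055,1,1],[0,0,0.0055,1,1],[0,0,0.0055,1,1],[0,0,0.0055,1,1],[0,0,0.0055,1,1],[0,0,0.0055,1,1],[0,0,0.0055,1,1],[0,0,0.0055,1,1],[0,0,0.0055,1,1],[0,0,0.0055,1,1],[0,0,0,0,1],[0,0,0,0,1]]'
python3 -c "
from h import *
print(observe()['joint_pos'][5])
c=vision.camera('side'); cv2.imwrite('pics/s9.png',cv2.resize(c['frame'][182:302,242:362],(600,600),interpolation=cv2.INTER_CUBIC))"
```

```text
t: 40.42
tcp_pos: [0.5341, 0.0291, 0.0632]
orientation: [0.719, -0.695, 0.0, 0.0]
wrist_force: [0.8, 0.6, -2.2]
gripper_width: 0.472
grip_force: 60.8
2.9409900286420707
```

View pics/s9.png

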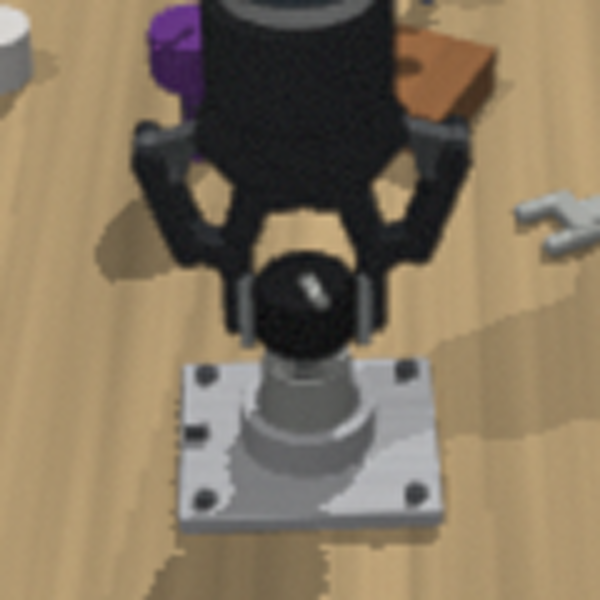

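The side view shows the knob upright in the fingers at (305,305), close above the boss, and the collar flat on the plate at (310,430). The tooth is about 18.5 mm below the rim, within tolerance. I'm handing in.

```bash
python3 -c "
from cell import ticket; print(ticket.job_done())"
```

```text
the job is handed in; nothing more can be done
None
```

I handed the job in with the collar flat on the plate and the bolt still gripped upright. It dropped in after about 73° backward, then went 328° forward (not quite a full turn, as the wrist joint was near its limit), leaving the tooth about 18.5 mm below the rim, within tolerance; the judge returned no verdict.

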